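Tare the over-and-under portion scale

TASK

Tare the over-and-under scale for the lidded steel pan on its platter: take the black tare grip at the front and slide it along its rail until the beam floats with the pointer inside the black zero block of the dial, catching its swing gently so that the beam never bangs against its stops. Keep the pointer inside the zero block for a good six seconds without touching the beam, the platters or what stands on them, then let go of the tare grip and leave the scale floating quietly at zero, pan and weights in their places.

Things in the scene. Friction and masses are not known exactly. Their poses are not given: they have to be found in the camera images.
- scale: white cast over-and-under bench scale, fixed, 300 mm deep, 460 wide, 300 tall, platters kept level by a parallel linkage; origin on the table under the beam's pivot; x to its back, y to the pan's side (left seen from its front), z up. Base 48 mm high, from x -200 to +100 mm. The tare rail, 210 mm long, runs along y at x = -160 mm. Platters at y = +-150 mm, 164 mm across.
- beam (a joint): angle of balance beam and pointer, rad: 0 level, + pan side up; padded stops at +-0.20; starts at rest at -0.20 (pan down). Free knife edge, damping 0.004 N m s/rad: swings on and on with a period of about 2.9 s. Inertia with its loads about 0.060 kg m2. A bob under the pivot restores it to level with nominally 0.28 N m/rad, up to a fifth more or less.
- pivot (a point): the beam's knife-edge pivot, 100 mm above the table; the beam turns about the scale's x axis here. Its arms are 150 mm long.
- dial_zero (a point): middle of the black zero block on the white dial plate (150 mm wide, top edge 298 mm above the table, printed alike on both faces). The block is 30 mm wide along the scale's y (its edges are at a beam angle of +-0.08 rad) and 20 mm high; thin ticks every 10 mm on both sides of it.
- pointer_tip (a point): cross pin at the top of the dark pointer, 205 mm above the pivot, reaching over the dial's top edge. It swings along the scale's y: over the dial's middle when level, 16 mm off when the pointer is at the edge of the zero block; towards the weights when the pan is up.
- tare (a joint): travel of the tare grip on its rail, m: 0 mid, grows towards the weights (scale's -y), stops at +-0.068, starts at -0.065 (pan's end). It carries the poise along the beam: each mm towards the weights adds 0.0046 N m raising the pan. Balance is at 0 when pan and weights are equal, 3.2 mm farther for each 10 g more in the pan. About 2 N of friction holds it where it is left.
- tare_grip (a point): on the axis of the black tare grip, 97 mm above the table: a block 16 mm (scale x) by 22 mm (scale y) by 42 mm tall on a steel carriage; its top is 18 mm above this point, the carriage's top 24 mm below. The fork's plate stands 42 mm behind it. Pinch it from above along the scale's y and slide it along y.
- pan: lidded stainless pan, 124 by 124 mm at the rim, 78 mm high with its lid, on the pan platter; weighs nominally 0.9 kg, up to 15 % more or less; origin at the centre of its underside.
- weight_big: the bigger knobbed steel weight, 48 mm across, 62 mm high, 0.5 kg, on the weights platter; origin at the centre of its underside.
- weight_small: the smaller knobbed steel weight, 44 mm across, 56 mm high, 0.4 kg, on the weights platter; origin at the centre of its underside.
- platter_pan_top (a point): centre of the top face of the platter that carries the pan; 148 mm above the table when level.
- platter_weights_top (a point): centre of the top face of the platter that carries the weights; 148 mm above the table when level.
- poise_center (a point): centre of the brass roller poise, 52 mm across, 26 mm long, 0.47 kg, that rolls in a smooth trough on the front of the beam at the pivot's height; the fork of the tare carriage straddles it with 0.5 mm of play on each side and moves it along; it is 70 mm behind the tare grip.
Mind the look-alikes: they are no part of the job. What is shaped like the weight_big but green or yellow is not meant.

How it is judged:
By the outcome, as a careful person would: the job done as asked, in the order asked, and still so for the second after the job is handed in, with the robot touching nothing.
It also fails if it takes over 48 s, if anything falls off the work surface, if the arm or the gripper's body presses on something with over 40 N, if the wrist force passes 120 N, or if a joint passes its speed limit or range.

ROBOT

A 6-joint arm with a two-finger parallel gripper is mounted at the origin on the work surface. World frame = base frame: x ahead of the robot, y to its left, z up, the work surface at z = 0. Lengths are in m, angles in rad, forces in N, time in s.
With the tool pointing down it reaches from about 0.275 to 0.725 m from the base axis. Payload 5.6 kg.
Tool frame: the origin (TCP) lies midway between the tips of the shut fingers; the grasp point (between the pads) lies bot.hold_point_z behind it (bot.hold_point_z is the distance from the TCP to the grasp point, in m); z points along the fingers, y is the line along which they close (so a half turn about z gives the same grasp; the last joint's range is limited). The gripper opens to 85 mm and grips with 20 to 120 N. Pads are 22 mm wide; open, the fingers measure 114 mm over their backs; the gripper's body (76 mm by 85 mm) begins 54 mm behind the grasp point. The pads swing forward as they close: fully open they stand 13 mm farther back than shut.
Start: joints at [-0.925, 0.255, 0.108, 0, -1.424, -0.285], TCP at [0.194, -0.515, 0.21] pointing down, gripper open.
Joint ranges: [-2.95, 2.95], [-1.21, 1.97], [-1.09, 1.5], [-2.87, 1.71], [-2.94, -0.07], [-3.05, 3.05]. Speed limits (rad/s): [2.57, 2.57, 3.14, 3.14, 3.14, 3.14].

INTERFACE

Orientations are given as [roll, pitch, yaw] about the fixed x, y, z axes, in that order (R = Rz(yaw) Ry(pitch) Rx(roll)).
In Python, from workcell import bot gives the robot as it stands.
- The arm moves only by the tool arm_command, never from a script. Its argument "moves" is a list that holds one entry, the list of rows, each a list of 7 numbers: the closure, from -1 (fully open) to 1 (shut), then the shift along the tool's x, y, z in m, then the turn, a rotation vector about the tool's x, y, z in rad. In form: [[[gripper, tx, ty, tz, rx, ry, rz], ...]]. A call has exactly 10 rows; each row is the pose to reach, as a shift and turn from the pose commanded when the call began, along the tool's axes at that moment; what a row does not reach only later rows make up. A row lasts 1/10 s, in which the tool goes at most 50 mm and 8.59 degrees, less where a joint would pass 70% of its speed; a pose out of reach is approached as far as the arm can. A call with a gripper value outside its range is refused whole. The fingers move at their own pace and stop on an object; "squeeze" is the grip in N (left out, the last holds). Time passes only in rows, so rows that repeat a pose let the fingers close, or fill a call up. It gives the time, the measured TCP pose, the force, the opening and the grip force at its end, in the units of the state.
- bot.sense(): the state, without advancing time (a new reading comes with each control period).
- bot.capture(name): name is "scene" or "top" or "wrist"; returns the picture (400x640x3 uint8, blue, green, red); there is no depth.
- bot.camera_params(name): a dict with "fx", "fy", "cx", "cy" (pixels), "rvec" (rotation vector, rad) and "tvec" (3), from world to camera coordinates, as OpenCV has them. Camera axes: x right, y down, z forward; pixel columns grow to the right and rows downward; lengths in m; the calibration is good to about 2 mm. The wrist camera is an equidistant fisheye: a pixel r from the principal point sees the ray r / f radians off the axis. A picture is of the moment at which its call begins: read the wrist's pose just before it. camera_params takes no time and is no camera call; for the wrist camera it gives the pose at the moment of the call.
- bot.finish_job(): hands the job in; it is judged then, once.
The state is a dict: "time_s": time; "joints": joint angles; "qd": joint speeds; "tau": joint torques, N m; "ee_pos": TCP position; "orientation": TCP orientation; "ft_force": force on the tool from outside, world axes, zero at the start; "wrist_torque": the same for the moment, N m; "width": finger opening in m; "finger_force": force on a finger pad.
Only numpy, scipy, OpenCV 4.12 (cv2) and the standard library are available. Lean on these libraries where they do the work, as an engineer would, in place of code of your own. Each camera call takes 0.05 s, during which the arm holds its last target. There are 200 camera calls.

## Working session

There is one attempt and no reset: what is moved stays moved. The work goes in short steps, Python scripts to look and compute and a tool call to move; the robot and the scene stay as the last step left them, time stands still between calls to the robot, and variables do not carry over. Pictures are saved under pics/ and viewed, at most 10 in all, crops included, and the job is handed in when it is done.

Besides the shell and the picture viewer there is one more tool, called after "Call:" as name([rows], argument=value, ...), one row to a line, values as JSON. arm_command: Moves the arm, as the interface text tells. Its arguments: {"type":"object","properties":{"moves":{"type":"array","items":{"type":"array","items":{"type":"array","items":{"type":"number"}}}},"squeeze":{"type":"number"}},"required":["moves"]}

```bash
mkdir -p pics
cat > h.py <<'E'
import numpy as np,cv2
from workcell import bot
def cam(n):
    p=bot.camera_params(n);R=cv2.Rodrigues(np.array(p['rvec'],float))[0];t=np.array(p['tvec'],float).ravel()
    return p,R,t
def ray(n,u,v):
    p,R,t=cam(n);d=np.array([(u-p['cx'])/p['fx'],(v-p['cy'])/p['fy'],1.]);return -R.T@t,R.T@d
def onz(n,u,v,z):
    o,d=ray(n,u,v);return o+d*(z-o[2])/d[2]
def proj(n,P):
    p,R,t=cam(n);c=R@np.array(P,float)+t;return np.array([p['fx']*c[0]/c[2]+p['cx'],p['fy']*c[1]/c[2]+p['cy']])
def two(r1,r2):
    (a,d),(b,e)=r1,r2;s=np.linalg.lstsq(np.c_[d,-e],b-a,rcond=None)[0];p,q=a+d*s[0],b+e*s[1];return (p+q)/2,np.linalg.norm(p-q)
E
python3 - <<'E'
from h import *
for n in('scene','top'):
    cv2.imwrite(f'pics/{n}0.png',bot.capture(n));p,R,t=cam(n);print(n,p['fx'],-R.T@t)
s=bot.sense();print(s['time_s'],s['ee_pos'],s['orientation'],bot.hold_point_z)
E
```

```text
scene 362.1590238900677 [1.04370993 0.61459073 0.72084945]
top 374.0321246144013 [ 0.56072961 -0.06063052  0.91380178]
0.1 [ 0.19403378 -0.51413939  0.20942197] [ 3.13994040e+00 -6.80344566e-05 -2.78085170e+00] 0.0187
```

View pics/scene0.png

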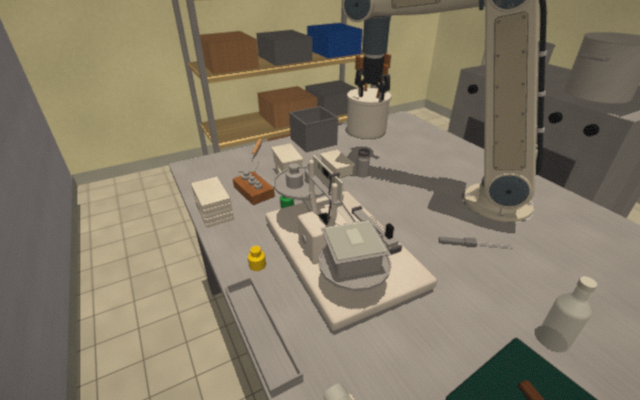

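View pics/top0.png

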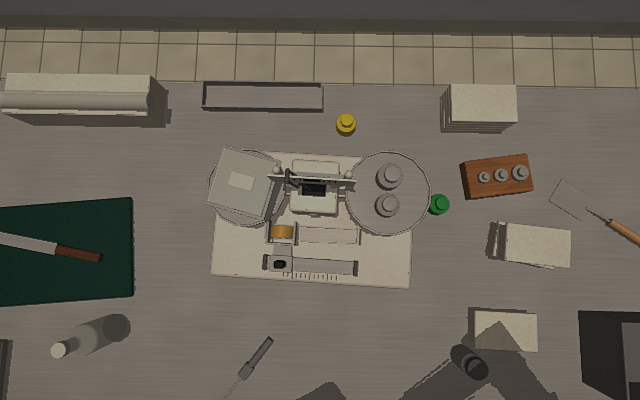

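The top view shows the scale facing the robot, with the pan at left (243,182) and the black tare grip at (280,265). The poise is at (281,232) and the weights at (390,175) and (387,205). The scene view shows the grip at (389,231). The look-alikes are the green weight (439,204), the yellow one (346,123) and the weights in the wooden block; all of these stand off the scale. I'll measure now and check with a crop.

Run:
```python
from h import *
a=cv2.imread('pics/top0.png');b=cv2.imread('pics/scene0.png')
c1=cv2.resize(a[140:295,200:440],None,fx=3.3,fy=3.3,interpolation=cv2.INTER_CUBIC)
cv2.imwrite('pics/c1.png',c1)
cv2.imwrite('pics/c2.png',cv2.resize(b[140:290,270:440],None,fx=4,fy=4,interpolation=cv2.INTER_CUBIC))
for n,im,(x0,x1,y0,y1) in(('top',a,(270,292,256,275)),('scene',b,(380,398,220,242))):
    m=(im[y0:y1,x0:x1].max(2)<40).astype(np.uint8);k,l,st,ce=cv2.connectedComponentsWithStats(m)
    for i in range(1,k):
        if st[i,4]>5:print(n,st[i]+[x0,y0,0,0,0],ce[i]+[x0,y0])
for uv in((212,275),(410,288)):print(onz('top',*uv,.048))
```

```text
top [274 260  12   8  82] [279.1097561  263.68292683]
scene [386 225   7  13  71] [388.84507042 230.91549296]
[0.47339471 0.19102086 0.048     ]
[ 0.45474492 -0.25870312  0.048     ]
```

View pics/c1.png

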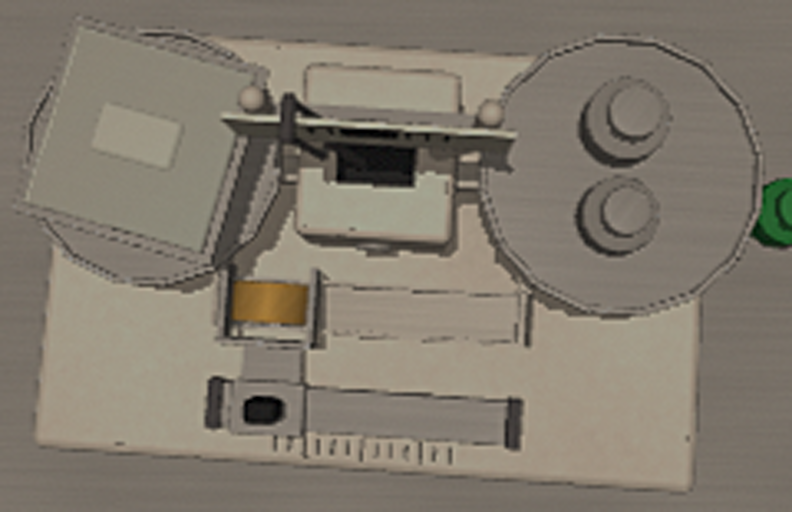

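View pics/c2.png

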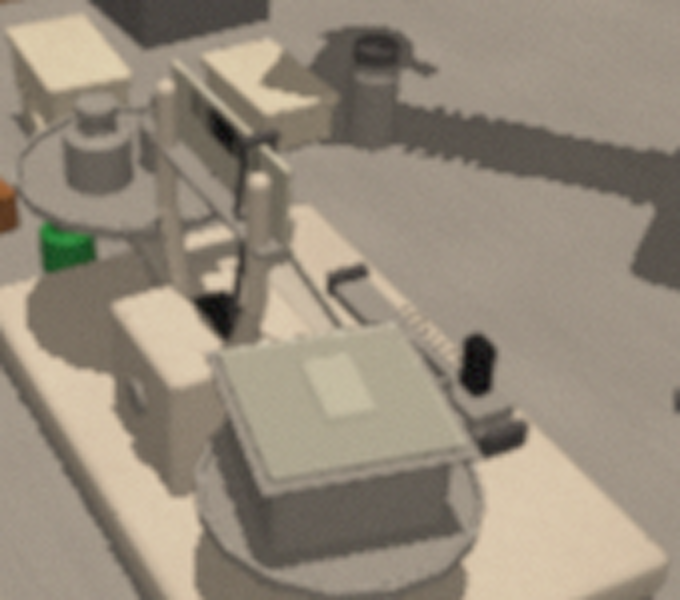

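The crops confirm the black grip at (279,264) in the top view, on its carriage beside the brass poise, with the pointer pin at (288,170). In the scene view the grip is at (389,231), on the rail at the pan's end. Next I'll triangulate.

```bash
cat >> h.py <<'E'
from scipy.spatial.transform import Rotation as Ro
YAW=-0.0415
E
python3 - <<'E'
from h import *
print('tri grip',two(ray('top',279.3,264),ray('scene',388.8,230.9)))
print('grip top on z.115',onz('top',279.1,263.7,.115),'z.11',onz('top',279.1,263.7,.11))
print('rail ends (carriage level .06)',onz('top',200+215/3.3,140+402/3.3,.06),onz('top',200+513/3.3,140+423/3.3,.06))
print('pin',two(ray('top',287.9,170.5),ray('scene',270+262/4,140+137/4)))
print('dial ends z.298',onz('top',200+222/3.3,140+117/3.3,.298),onz('top',200+515/3.3,140+133/3.3,.298))
print('poise',onz('top',200+270/3.3,140+303/3.3,.126))
s=bot.sense();R=Ro.from_euler('xyz',s['orientation'])
for z in(.21,.15,.081):print(z,R.inv().apply(np.array([.507,.03,z])-s['ee_pos']))
print((R.inv()*Ro.from_euler('xyz',[np.pi,0,np.pi+YAW])).as_rotvec())
E
```

```text
tri grip (array([0.50535192, 0.03258669, 0.09147083]), np.float64(0.002231975118346834))
grip top on z.115 [0.50668142 0.03102593 0.115     ] z.11 [0.50634312 0.03159964 0.11      ]
rail ends (carriage level .06) [0.50643774 0.06895176 0.06      ] [ 0.49686424 -0.13440824  0.06      ]
pin (array([0.66897561, 0.00233695, 0.30148116]), np.float64(0.007792159156062775))
dial ends z.298 [0.66380407 0.03474664 0.298     ] [ 0.65846142 -0.11350962  0.298     ]
poise [0.57340518 0.02628874 0.126     ]
0.21 [-4.84885850e-01  3.98649690e-01  4.76538724e-05]
0.15 [-0.48488993  0.39855055  0.06004757]
0.081 [-0.48489463  0.39843655  0.12904748]
[ 1.61622931e-03 -3.99415999e-04  4.02240802e-01]
```

Call:
arm_command([
  [[-1, -0.0388, 0.0319, 0, 0, 0, 0.1], [-1, -0.0776, 0.0638, 0, 0, 0, 0.2], [-1, -0.1164, 0.0956, 0, 0, 0, 0.3], [-1, -0.1552, 0.1275, 0, 0, 0, 0.402], [-1, -0.194, 0.1594, 0, 0, 0, 0.402], [-1, -0.2328, 0.1913, 0, 0, 0, 0.402], [-1, -0.2716, 0.2232, 0, 0, 0, 0.402], [-1, -0.3104, 0.255, 0, 0, 0, 0.402], [-1, -0.3492, 0.287, 0, 0, 0, 0.402], [-1, -0.388, 0.3188, 0, 0, 0, 0.402]],
], squeeze=40)

```text
time_s: 1.1
ee_pos: [0.4439, -0.0791, 0.2101]
orientation: [3.141, -0.0, 3.101]
ft_force: [0.9, -0.9, -0.3]
width: 0.0857
finger_force: 0.0
```

Run:
```python
from h import *
s=bot.sense();R=Ro.from_euler('xyz',s['orientation']);print(s['time_s'],s['ee_pos'],s['orientation'],s['joints'])
for z in(.21,.14,.081):print(z,R.inv().apply(np.array([.5065,.031,z])-s['ee_pos']))
print((R.inv()*Ro.from_euler('xyz',[np.pi,0,np.pi+YAW])).as_rotvec())
```

```text
1.1 [ 0.44388806 -0.07910829  0.21013811] [ 3.14147582e+00 -2.56744639e-05  3.10074622e+00] [ 1.73039154e-01  5.73815757e-02 -1.30057419e-01 -1.21754235e-04
 -1.38335762e+00 -1.78465923e+00]
0.21 [-0.05806344  0.11257319  0.00014977]
0.14 [-0.05806523  0.11256501  0.07014977]
0.081 [-0.05806675  0.11255812  0.12914977]
[ 1.16825899e-04 -2.57126425e-05  6.53566298e-04]
```

Call:
arm_command([
  [[-1, -0.018, 0.035, 0, 0, 0, 0], [-1, -0.036, 0.07, 0, 0, 0, 0], [-1, -0.0515, 0.1, 0.005, 0, 0, 0], [-1, -0.0576, 0.1117, 0.015, 0, 0, 0], [-1, -0.0576, 0.1117, 0.03, 0, 0, 0], [-1, -0.0576, 0.1117, 0.045, 0, 0, 0], [-1, -0.0576, 0.1117, 0.055, 0, 0, 0], [-1, -0.0576, 0.1117, 0.065, 0, 0, 0], [-1, -0.0576, 0.1117, 0.07, 0, 0, 0], [-1, -0.0576, 0.1117, 0.07, 0, 0, 0]],
])

```text
time_s: 2.1
ee_pos: [0.5053, 0.0277, 0.1397]
orientation: [-3.141, -0.001, 3.1]
ft_force: [-0.3, 0.9, -0.3]
width: 0.0853
finger_force: 0.0
```

Run:
```python
from h import *
s=bot.sense();print(s['ee_pos'],s['orientation'])
p,R,t=cam('wrist')
w=bot.capture('wrist');a=bot.capture('top');b=bot.capture('scene')
cv2.imwrite('pics/top1.png',a);cv2.imwrite('pics/scene1.png',b)
def pf(P):
    c=R@np.array(P)+t;th=np.arctan2(np.hypot(*c[:2]),c[2]);k=p['fx']*th/np.hypot(*c[:2]);return c[:2]*k+[p['cx'],p['cy']]
print('grip expected',pf([.5065,.031,.115]),pf([.5065,.031,.097]),'cam',-R.T@t)
o=np.hstack([w[:, :],a[100:300,190:450].repeat(2,0)[:400,::1]]);cv2.imwrite('pics/w1.png',cv2.resize(o,(800,int(400*800/o.shape[1]))))
m=(w.max(2)<35).astype(np.uint8);k,l,st,ce=cv2.connectedComponentsWithStats(m)
for i in range(1,k):
    if st[i,4]>60:print(st[i],ce[i])
```

```text
[0.5053347  0.02773245 0.13965323] [-3.14126021e+00 -1.02037091e-03  3.10004664e+00]
grip expected [325.77455442 227.48465808] [325.40799746 217.03187195] cam [0.41979693 0.03138396 0.30287542]
[ 577  109   63  160 1295] [596.17374517 178.61312741]
[622 169  14  18 106] [626.70754717 176.86792453]
[367 177  12  39 128] [369.96875  190.265625]
[143 178  13  37 137] [150.43065693 193.05109489]
[ 314  197   33   38 1106] [329.54792043 215.76039783]
[   81   256   481   144 32145] [320.8815679  352.60167989]
```

View pics/w1.png

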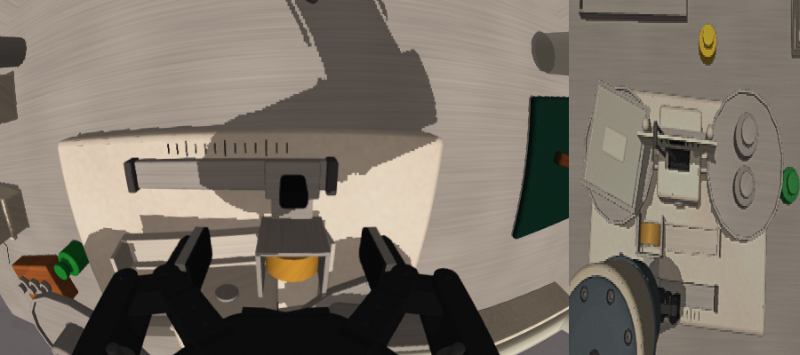

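The wrist view shows the grip at (330,216) of the full picture, about 5 px towards the pan side of where I expected it. That puts it about 3 mm farther to +y. The fingers straddle it and nothing else is near. I'll correct by 5.5 mm, then descend and close.

Call:
arm_command([
  [[-1, -0.0012, 0.0055, 0.012, 0, 0, 0], [-1, -0.0012, 0.0055, 0.028, 0, 0, 0], [-1, -0.0012, 0.0055, 0.044, 0, 0, 0], [-1, -0.0012, 0.0055, 0.055, 0, 0, 0], [-1, -0.0012, 0.0055, 0.0587, 0, 0, 0], [1, -0.0012, 0.0055, 0.0587, 0, 0, 0], [1, -0.0012, 0.0055, 0.0587, 0, 0, 0], [1, -0.0012, 0.0055, 0.0587, 0, 0, 0], [1, -0.0012, 0.0055, 0.0587, 0, 0, 0], [1, -0.0012, 0.0055, 0.0587, 0, 0, 0]],
], squeeze=30)

```text
time_s: 3.25
ee_pos: [0.5075, 0.0337, 0.0822]
orientation: [3.141, 0.001, 3.1]
ft_force: [-1.3, 0.5, 2.6]
width: 0.0211
finger_force: 32.5
```

```bash
cat >> h.py <<'E'
import json,sys
def crops(tag):
    "capture both; return times, state, images"
    s=bot.sense();a=bot.capture('top');t1=bot.sense()['time_s'];b=bot.capture('scene')
    cv2.imwrite(f'pics/t_{tag}.png',a);cv2.imwrite(f'pics/s_{tag}.png',b);return s,a,t1,b
E
python3 - <<'E'
from h import *
s,a,t1,b=crops('g')
print(s['time_s'],t1,bot.sense()['time_s'],s['ee_pos'],s['width'],s['finger_force'],s['ft_force'])
o=np.vstack([cv2.resize(a[150:190,250:350],None,fx=7,fy=7),cv2.resize(b[150:190,300:400],None,fx=7,fy=7)]);cv2.imwrite('pics/p.png',o)
# predicted pin for angles in both cams
O=np.array([.6615,-.041,0]);x=np.array([np.cos(YAW),np.sin(YAW),0]);y=np.array([-np.sin(YAW),np.cos(YAW),0])
for th in(-.2,0,.2):
    P=O+[0,0,.1]+.205*(np.array([0,0,np.cos(th)])-y*np.sin(th));print(th,P,proj('top',P),proj('scene',P))
E
```

```text
3.25 3.3 3.35 [0.5074963  0.03365322 0.08215615] 0.02108590001126317 32.545825839042664 [-1.32411883  0.49258557  2.5999462 ]
-0.2 [ 6.63189694e-01 -3.07853375e-04  3.00913648e-01] [288.04056077 175.92207516] [335.3829171  173.11193238]
0 [ 0.6615 -0.041   0.305 ] [312.41841227 176.98541018] [327.23600693 163.87557461]
0.2 [ 0.65981031 -0.08169215  0.30091365] [337.00163076 178.86034416] [319.59489571 158.18643151]
```

View pics/p.png

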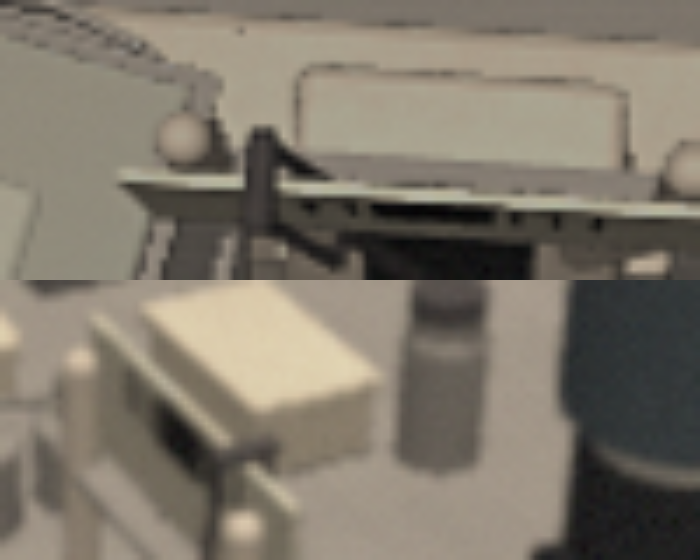

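The grasp is made: opening 21 mm, grip 32 N. The pin crosses the bright top edge of the dial at top-view pixel (287.4,176), which agrees with the −0.2 rad prediction of (288,176). The zero block is at about column 312. I'll track the pin along that edge line.

```bash
cat >> h.py <<'E'
U0=312.1
def angle(im):
    g=cv2.cvtColor(im,cv2.COLOR_BGR2GRAY).astype(np.float32)
    u=np.arange(270,349.01,.25,dtype=np.float32);v=150+(177+((u-250)*7-120)*40/580)/7-.43
    S=np.mean([cv2.remap(g,u[None],(v+d)[None].astype(np.float32),cv2.INTER_LINEAR)[0] for d in(-.7,0,.7)],0)
    w=np.clip(np.median(S)-25-S,0,None);i=w.argmax();sl=slice(max(i-12,0),i+13)
    uc=(u[sl]*w[sl]).sum()/w[sl].sum();return float(np.arcsin(np.clip((uc-U0)/24.6*.1987,-1,1))),float(uc),float(w.max())
Y=np.array([-np.sin(YAW),np.cos(YAW),0])
def log(n=1):
    "n looks; append (t, angle, tare estimate mm) to log"
    for _ in range(n):
        s=bot.sense();th,uc,q=angle(bot.capture('top'));sm=-(np.array(s['ee_pos'])-[.5075,.0337,.082])@Y*1e3-65
        print('t %.2f th %.3f u %.2f q %.0f s %.2f w %.1f F %s'%(s['time_s'],th,uc,q,sm,s['width']*1e3,np.round(s['ft_force'],1)))
        open('log.txt','a').write('%.3f %.4f %.3f\n'%(s['time_s'],th,sm))
E
python3 -c "
from h import *
print(angle(cv2.imread('pics/t_g.png')),angle(cv2.imread('pics/top0.png')))
log(1)"
```

```text
(-0.20447079837322235, 286.9615783691406, 66.36457824707031) (-0.20958639681339264, 286.3417663574219, 63.24739456176758)
t 3.35 th -0.210 u 286.33 q 67 s -64.93 w 21.1 F [-2.1  1.2  4.1]
```

Call:
arm_command([
  [[1, 0, -0.0008, 0, 0, 0, 0], [1, 0, -0.0016, 0, 0, 0, 0], [1, 0, -0.0024, 0, 0, 0, 0], [1, 0, -0.0032, 0, 0, 0, 0], [1, 0, -0.004, 0, 0, 0, 0], [1, 0, -0.0048, 0, 0, 0, 0], [1, 0, -0.0056, 0, 0, 0, 0], [1, 0, -0.0064, 0, 0, 0, 0], [1, 0, -0.0072, 0, 0, 0, 0], [1, 0, -0.008, 0, 0, 0, 0]],
])

```text
time_s: 4.4
ee_pos: [0.5072, 0.0261, 0.0821]
orientation: [3.14, 0.001, 3.101]
ft_force: [-2.3, 4.3, 5.4]
width: 0.0208
finger_force: 32.9
```

```bash
sed -i 's/^U0=.*/U0=311.6/' h.py; python3 -c "
from h import *
log(1)"
```

```text
t 4.40 th -0.200 u 286.98 q 67 s -57.41 w 20.8 F [-2.3  4.3  5.4]
```

Call:
arm_command([
  [[1, 0, -0.0007, 0, 0, 0, 0], [1, 0, -0.0014, 0, 0, 0, 0], [1, 0, -0.0021, 0, 0, 0, 0], [1, 0, -0.0028, 0, 0, 0, 0], [1, 0, -0.0035, 0, 0, 0, 0], [1, 0, -0.0042, 0, 0, 0, 0], [1, 0, -0.0049, 0, 0, 0, 0], [1, 0, -0.0056, 0, 0, 0, 0], [1, 0, -0.0063, 0, 0, 0, 0], [1, 0, -0.007, 0, 0, 0, 0]],
])

```text
time_s: 5.45
ee_pos: [0.5068, 0.0191, 0.0821]
orientation: [3.14, 0.001, 3.1]
ft_force: [-1.4, 3.7, 5.3]
width: 0.0213
finger_force: 32.9
```

```bash
python3 -c "
from h import *
log(1)"
```

```text
t 5.45 th -0.200 u 286.97 q 67 s -50.38 w 21.3 F [-1.4  3.7  5.3]
```

Call:
arm_command([
  [[1, 0, -0.0007, 0, 0, 0, 0], [1, 0, -0.0014, 0, 0, 0, 0], [1, 0, -0.0021, 0, 0, 0, 0], [1, 0, -0.0028, 0, 0, 0, 0], [1, 0, -0.0035, 0, 0, 0, 0], [1, 0, -0.0042, 0, 0, 0, 0], [1, 0, -0.0049, 0, 0, 0, 0], [1, 0, -0.0056, 0, 0, 0, 0], [1, 0, -0.0063, 0, 0, 0, 0], [1, 0, -0.007, 0, 0, 0, 0]],
])

```text
time_s: 6.5
ee_pos: [0.5065, 0.0121, 0.0821]
orientation: [3.14, 0.001, 3.101]
ft_force: [-2.7, 3.3, 6.1]
width: 0.0211
finger_force: 33.0
```

```bash
python3 -c "
from h import *
log(1)"
```

```text
t 6.50 th -0.200 u 286.96 q 66 s -43.39 w 21.1 F [-2.7  3.3  6.1]
```

Call:
arm_command([
  [[1, 0, -0.0007, 0, 0, 0, 0], [1, 0, -0.0014, 0, 0, 0, 0], [1, 0, -0.0021, 0, 0, 0, 0], [1, 0, -0.0028, 0, 0, 0, 0], [1, 0, -0.0035, 0, 0, 0, 0], [1, 0, -0.0042, 0, 0, 0, 0], [1, 0, -0.0049, 0, 0, 0, 0], [1, 0, -0.0056, 0, 0, 0, 0], [1, 0, -0.0063, 0, 0, 0, 0], [1, 0, -0.007, 0, 0, 0, 0]],
])

```text
time_s: 7.55
ee_pos: [0.5062, 0.0051, 0.0821]
orientation: [3.14, 0.001, 3.1]
ft_force: [-2.4, 3.4, 5.3]
width: 0.0206
finger_force: 33.0
```

```bash
python3 -c "
from h import *
log(1)"
```

```text
t 7.55 th -0.206 u 286.33 q 66 s -36.35 w 20.6 F [-2.4  3.4  5.3]
```

Call:
arm_command([
  [[1, 0, -0.0007, 0, 0, 0, 0], [1, 0, -0.0014, 0, 0, 0, 0], [1, 0, -0.0021, 0, 0, 0, 0], [1, 0, -0.0028, 0, 0, 0, 0], [1, 0, -0.0035, 0, 0, 0, 0], [1, 0, -0.0042, 0, 0, 0, 0], [1, 0, -0.0049, 0, 0, 0, 0], [1, 0, -0.0056, 0, 0, 0, 0], [1, 0, -0.0063, 0, 0, 0, 0], [1, 0, -0.007, 0, 0, 0, 0]],
])

```text
time_s: 8.6
ee_pos: [0.5059, -0.002, 0.0821]
orientation: [3.141, 0.001, 3.1]
ft_force: [-3.4, 4.2, 6.2]
width: 0.0207
finger_force: 33.0
```

```bash
python3 -c "
from h import *
log(1)"
```

```text
t 8.60 th -0.192 u 287.97 q 65 s -29.31 w 20.7 F [-3.4  4.2  6.2]
```

```bash
python3 -c "
from h import *
log(5)"
```

```text
t 8.65 th -0.189 u 288.35 q 59 s -29.21 w 20.5 F [-1.8  3.5  6.8]
t 8.70 th -0.183 u 289.04 q 62 s -29.23 w 20.6 F [-2.6  2.6  6. ]
t 8.75 th -0.177 u 289.85 q 66 s -29.18 w 21.2 F [-2.7  2.   5.9]
t 8.80 th -0.173 u 290.28 q 58 s -29.21 w 21.1 F [-1.9  2.9  6.2]
t 8.85 th -0.168 u 290.90 q 63 s -29.21 w 20.7 F [-2.7  2.9  5.7]
```

The pan has just lifted off its stop, at about s = −33 mm. I'll fit the beam model to the log and plan the rows by least squares.

```bash
cat > fit.py <<'E'
from h import *
from scipy.optimize import least_squares
I,c,G,dt=.06,.004,.0046,.01
L=np.loadtxt('log.txt');L=L[L[:,0]>3]
def sim(k,s0,t,s,th=-.2,w=0.):
    o=[]
    for x in s:
        w+=dt*(-k*th-c*w+G*(x-s0))/I;th+=dt*w
        if th<-.2:th,w=-.2,max(w,0)
        o.append((th,w))
    return np.array(o)
# command profile: linear between logged samples over the first ~1s of each call, held during looks
T=np.arange(L[0,0],L[-1,0]+1e-6,dt);S=np.interp(T,L[:,0],L[:,2])
if __name__=='__main__':
    m=L[:,0]>8
    def res(p):
        o=sim(p[0],p[1],T,S);return np.r_[(np.interp(L[m,0],T,o[:,0])-L[m,1]+p[2])/.004,(p[0]-.28)/.03,p[2]/.004]
    f=least_squares(res,[.28,-20.5,0],x_scale=[.03,1,.01],diff_step=1e-3);k,s0,b=f.x;o=sim(k,s0,T,S)
    cov=np.sqrt(np.diag(np.linalg.inv(f.jac.T@f.jac)))
    print('k %.3f s0 %.2f b %.4f'%(k,s0,b),'sd',cov,'rms',np.sqrt(np.mean(f.fun**2)),'state',o[-1],'s',S[-1])
    N=int(sys.argv[1])*10; M=10*int(sys.argv[1])
    # s rows r1..rN relative to now (mm), linear in between: find end state zero, smooth
    def prof(r):return S[-1]+np.interp(np.arange(1,N*10+1)*dt,np.arange(N+1)*.1,np.r_[0,r])
    def r2(r):
        e=sim(k,s0,None,prof(r),*o[-1])
        return np.r_[e[-1]*[300,150],(r[-1]-(s0-S[-1]))*3,np.diff(np.r_[0,0,r,r[-1]],2)*1.,np.diff(np.r_[0,r])*.3]
    r=least_squares(r2,np.linspace(0,s0-S[-1],N)).x;e=sim(k,s0,None,prof(r),*o[-1])
    print('rows mm',np.round(r,1));print('th',np.round(e[9::10,0],3),'end',e[-1])
E
python3 fit.py 2; python3 fit.py 3
```

```text
k 0.279 s0 -20.63 b -0.0015 sd [0.02995947 1.30561186 0.00356134] rms 0.35303458765317236 state [-0.16714381  0.10380498] s -29.209000000000003
rows mm [0.3 0.8 1.3 1.9 2.4 3.  3.4 3.8 4.2 4.5 4.9 5.2 5.6 6.  6.4 6.9 7.4 7.9
 8.3 8.6]
th [-0.156 -0.144 -0.132 -0.119 -0.105 -0.092 -0.078 -0.065 -0.053 -0.041
 -0.031 -0.022 -0.015 -0.009 -0.005 -0.003 -0.001 -0.    -0.     0.   ] end [3.16103245e-05 1.01648800e-04]
k 0.279 s0 -20.63 b -0.0015 sd [0.02995947 1.30561186 0.00356134] rms 0.35303458765317236 state [-0.16714381  0.10380498] s -29.209000000000003
rows mm [0.1 0.3 0.7 1.  1.5 1.9 2.4 3.  3.5 4.  4.5 5.  5.5 5.9 6.3 6.6 6.9 7.1
 7.3 7.5 7.7 7.8 7.9 8.  8.1 8.2 8.3 8.4 8.5 8.6]
th [-0.156 -0.145 -0.133 -0.12  -0.109 -0.097 -0.086 -0.076 -0.067 -0.059
 -0.051 -0.044 -0.038 -0.032 -0.027 -0.023 -0.019 -0.015 -0.012 -0.009
 -0.007 -0.005 -0.003 -0.002 -0.001 -0.001 -0.    -0.    -0.     0.   ] end [1.30666209e-06 3.59455689e-05]
```

Call:
arm_command([
  [[1, 0, -0.0001, 0, 0, 0, 0], [1, 0, -0.0004, 0, 0, 0, 0], [1, 0, -0.0008, 0, 0, 0, 0], [1, 0, -0.0012, 0, 0, 0, 0], [1, 0, -0.0016, 0, 0, 0, 0], [1, 0, -0.002, 0, 0, 0, 0], [1, 0, -0.0025, 0, 0, 0, 0], [1, 0, -0.003, 0, 0, 0, 0], [1, 0, -0.0035, 0, 0, 0, 0], [1, 0, -0.004, 0, 0, 0, 0]],
])

```text
time_s: 9.9
ee_pos: [0.5057, -0.0062, 0.0821]
orientation: [3.141, 0.001, 3.101]
ft_force: [-1.9, 2.9, 5.7]
width: 0.0209
finger_force: 33.0
```

```bash
python3 -c "
from h import *
log(4)"; python3 fit.py 2
```

```text
t 9.90 th -0.006 u 310.90 q 61 s -25.06 w 20.9 F [-1.9  2.9  5.7]
t 9.95 th 0.002 u 311.88 q 59 s -25.00 w 20.6 F [-2.3  1.5  5.6]
t 10.00 th -0.002 u 311.34 q 63 s -25.02 w 20.9 F [-1.7  1.6  6.1]
t 10.05 th 0.011 u 312.91 q 60 s -25.01 w 21.1 F [-2.2  2.4  5.9]
k 0.221 s0 -23.33 b -0.0040 sd [0.0080494  0.17046755 0.00333694] rms 0.9030155073988131 state [0.01376345 0.11068734] s -25.012000000000008
rows mm [0.1 0.2 0.4 0.7 1.  1.4 1.8 2.1 2.5 2.8 3.  3.1 3.1 3.1 2.9 2.7 2.4 2.1
 1.9 1.7]
th [ 0.024  0.032  0.037  0.04   0.041  0.04   0.038  0.034  0.029  0.024
  0.019  0.014  0.01   0.006  0.003  0.002  0.001  0.    -0.    -0.   ] end [-4.09976545e-05 -5.66232527e-05]
```

The beam rose faster than predicted but stays well clear of the stops. I'll hold for a second to identify it better.

Call:
arm_command([
  [[1, 0, 0, 0, 0, 0, 0], [1, 0, 0, 0, 0, 0, 0], [1, 0, 0, 0, 0, 0, 0], [1, 0, 0, 0, 0, 0, 0], [1, 0, 0, 0, 0, 0, 0], [1, 0, 0, 0, 0, 0, 0], [1, 0, 0, 0, 0, 0, 0], [1, 0, 0, 0, 0, 0, 0], [1, 0, 0, 0, 0, 0, 0], [1, 0, 0, 0, 0, 0, 0]],
])

```text
time_s: 11.1
ee_pos: [0.5057, -0.0063, 0.0821]
orientation: [3.141, 0.001, 3.101]
ft_force: [-1.9, 1.5, 5.7]
width: 0.021
finger_force: 33.0
```

```bash
python3 -c "
from h import *
log(4)"; python3 fit.py 2
```

```text
t 11.10 th -0.006 u 310.91 q 62 s -24.98 w 21.0 F [-1.9  1.5  5.7]
t 11.15 th -0.011 u 310.27 q 58 s -24.97 w 20.7 F [-2.6  1.6  5.6]
t 11.20 th -0.020 u 309.11 q 57 s -24.97 w 20.8 F [-2.5  2.7  6.5]
t 11.25 th -0.021 u 308.97 q 61 s -24.97 w 21.3 F [-2.4  2.2  4.8]
k 0.219 s0 -23.37 b -0.0034 sd [0.00151532 0.11020252 0.00205432] rms 0.829609790127231 state [-0.02122408 -0.13838644] s -24.96700000000002
rows mm [ 0.5  1.2  1.9  2.4  2.7  2.7  2.4  1.9  1.3  0.5 -0.2 -0.8 -1.3 -1.5
 -1.4 -1.1 -0.5  0.2  1.   1.6]
th [-0.035 -0.048 -0.06  -0.069 -0.075 -0.078 -0.077 -0.072 -0.065 -0.056
 -0.045 -0.035 -0.025 -0.017 -0.01  -0.005 -0.002 -0.001 -0.     0.   ] end [8.35533572e-05 4.48114347e-04]
```

```bash
python3 fit.py 3;python3 fit.py 4
```

```text
k 0.219 s0 -23.37 b -0.0034 sd [0.00151532 0.11020252 0.00205432] rms 0.829609790127231 state [-0.02122408 -0.13838644] s -24.96700000000002
rows mm [ 0.   0.1  0.1  0.1  0.1  0.1  0.  -0.1 -0.2 -0.4 -0.5 -0.7 -0.8 -0.9
 -1.  -1.1 -1.1 -1.1 -1.  -0.9 -0.7 -0.5 -0.2  0.1  0.4  0.7  1.   1.3
  1.5  1.6]
th [-0.035 -0.049 -0.062 -0.074 -0.084 -0.092 -0.098 -0.102 -0.103 -0.102
 -0.098 -0.093 -0.086 -0.078 -0.069 -0.06  -0.05  -0.041 -0.033 -0.025
 -0.018 -0.013 -0.008 -0.005 -0.003 -0.001 -0.    -0.     0.     0.   ] end [ 1.79233180e-05 -1.79168256e-05]
k 0.219 s0 -23.37 b -0.0034 sd [0.00151532 0.11020252 0.00205432] rms 0.829609790127231 state [-0.02122408 -0.13838644] s -24.96700000000002
rows mm [-0.  -0.  -0.1 -0.1 -0.2 -0.3 -0.5 -0.6 -0.7 -0.9 -1.  -1.1 -1.2 -1.3
 -1.3 -1.3 -1.3 -1.3 -1.2 -1.1 -0.9 -0.7 -0.5 -0.3 -0.   0.2  0.5  0.7
  0.9  1.1  1.3  1.4  1.5  1.6  1.7  1.7  1.7  1.7  1.6  1.6]
th [-0.035 -0.049 -0.062 -0.074 -0.085 -0.094 -0.101 -0.106 -0.108 -0.109
 -0.107 -0.104 -0.098 -0.092 -0.084 -0.076 -0.067 -0.058 -0.049 -0.04
 -0.032 -0.025 -0.019 -0.014 -0.009 -0.006 -0.003 -0.001 -0.     0.
  0.001  0.001  0.001  0.001  0.     0.     0.     0.    -0.    -0.   ] end [-1.26067829e-05 -1.09068193e-05]
```

Call:
arm_command([
  [[1, 0, 0, 0, 0, 0, 0], [1, 0, 0, 0, 0, 0, 0], [1, 0, 0, 0, 0, 0, 0], [1, 0, 0, 0, 0, 0, 0], [1, 0, 0, 0, 0, 0, 0], [1, 0, 0, 0, 0, 0, 0], [1, 0, 0.0001, 0, 0, 0, 0], [1, 0, 0.0002, 0, 0, 0, 0], [1, 0, 0.0003, 0, 0, 0, 0], [1, 0, 0.0004, 0, 0, 0, 0]],
])

```text
time_s: 12.3
ee_pos: [0.5057, -0.0063, 0.0821]
orientation: [-3.141, 0.001, 3.101]
ft_force: [-1.6, -0.6, 6.1]
width: 0.0206
finger_force: 32.9
```

```bash
python3 -c "
from h import *
log(4)"; python3 fit.py 2;python3 fit.py 3
```

```text
t 12.30 th -0.055 u 304.84 q 62 s -24.98 w 20.6 F [-1.6 -0.6  6.1]
t 12.35 th -0.055 u 304.85 q 63 s -24.99 w 20.7 F [-1.7  1.   5.9]
t 12.40 th -0.059 u 304.26 q 66 s -24.99 w 21.2 F [-1.5  0.1  6.1]
t 12.45 th -0.054 u 304.91 q 64 s -24.98 w 20.9 F [-1.9  0.7  6.2]
k 0.233 s0 -23.12 b 0.0054 sd [0.00154617 0.12635531 0.00212843] rms 3.8104060082056708 state [-0.07740332  0.09387403] s -24.980000000000047
rows mm [-0.2 -0.5 -0.7 -0.9 -1.  -1.  -0.8 -0.5 -0.1  0.3  0.8  1.2  1.6  1.9
  2.2  2.3  2.3  2.2  2.   1.9]
th [-0.067 -0.056 -0.045 -0.034 -0.024 -0.015 -0.008 -0.002  0.002  0.004
  0.005  0.005  0.004  0.003  0.002  0.001  0.     0.     0.    -0.   ] end [-2.87903374e-05 -1.81506105e-04]
k 0.233 s0 -23.12 b 0.0054 sd [0.00154617 0.12635531 0.00212843] rms 3.8104060082056708 state [-0.07740332  0.09387403] s -24.980000000000047
rows mm [-0.  -0.  -0.  -0.   0.   0.1  0.3  0.4  0.6  0.9  1.1  1.4  1.6  1.9
  2.1  2.3  2.5  2.7  2.8  2.8  2.8  2.8  2.8  2.6  2.5  2.4  2.2  2.1
  1.9  1.9]
th [-0.067 -0.056 -0.044 -0.032 -0.02  -0.009  0.001  0.01   0.017  0.023
  0.027  0.029  0.03   0.03   0.028  0.026  0.023  0.019  0.016  0.013
  0.009  0.007  0.004  0.003  0.002  0.001  0.     0.    -0.    -0.   ] end [-1.75656792e-05  1.19406661e-05]
```

Call:
arm_command([
  [[1, 0, -0.0002, 0, 0, 0, 0], [1, 0, -0.0004, 0, 0, 0, 0], [1, 0, -0.0006, 0, 0, 0, 0], [1, 0, -0.0008, 0, 0, 0, 0], [1, 0, -0.001, 0, 0, 0, 0], [1, 0, -0.0012, 0, 0, 0, 0], [1, 0, -0.0014, 0, 0, 0, 0], [1, 0, -0.0016, 0, 0, 0, 0], [1, 0, -0.0018, 0, 0, 0, 0], [1, 0, -0.002, 0, 0, 0, 0]],
])

```text
time_s: 13.5
ee_pos: [0.5056, -0.0078, 0.0821]
orientation: [3.141, 0.001, 3.1]
ft_force: [-2.0, 1.4, 6.6]
width: 0.0211
finger_force: 33.0
```

```bash
python3 -c "
from h import *
log(4)"
```

```text
t 13.50 th 0.005 u 312.25 q 56 s -23.44 w 21.1 F [-2.   1.4  6.6]
t 13.55 th 0.011 u 312.90 q 59 s -23.41 w 20.9 F [-2.3  2.6  6.3]
t 13.60 th 0.011 u 312.91 q 62 s -23.44 w 20.7 F [-2.2  2.5  6.4]
t 13.65 th 0.011 u 312.95 q 62 s -23.43 w 20.7 F [-1.8  1.6  5.9]
```

The beam is in the zero block and moving slowly. I'll hold and watch.

Call:
arm_command([
  [[1, 0, 0, 0, 0, 0, 0], [1, 0, 0, 0, 0, 0, 0], [1, 0, 0, 0, 0, 0, 0], [1, 0, 0, 0, 0, 0, 0], [1, 0, 0, 0, 0, 0, 0], [1, 0, 0, 0, 0, 0, 0], [1, 0, 0, 0, 0, 0, 0], [1, 0, 0, 0, 0, 0, 0], [1, 0, 0, 0, 0, 0, 0], [1, 0, 0, 0, 0, 0, 0]],
])

```text
time_s: 14.7
ee_pos: [0.5056, -0.0078, 0.0821]
orientation: [3.141, 0.001, 3.1]
ft_force: [-1.9, 2.2, 6.3]
width: 0.0207
finger_force: 33.0
```

```bash
python3 -c "
from h import *
log(3)"
```

```text
t 14.70 th -0.006 u 310.91 q 62 s -23.42 w 20.7 F [-1.9  2.2  6.3]
t 14.75 th -0.006 u 310.89 q 59 s -23.42 w 21.1 F [-2.7  2.1  6. ]
t 14.80 th -0.014 u 309.89 q 58 s -23.42 w 20.8 F [-3.1  3.1  6.6]
```

Call:
arm_command([
  [[1, 0, 0, 0, 0, 0, 0], [1, 0, 0, 0, 0, 0, 0], [1, 0, 0, 0, 0, 0, 0], [1, 0, 0, 0, 0, 0, 0], [1, 0, 0, 0, 0, 0, 0], [1, 0, 0, 0, 0, 0, 0], [1, 0, 0, 0, 0, 0, 0], [1, 0, 0, 0, 0, 0, 0], [1, 0, 0, 0, 0, 0, 0], [1, 0, 0, 0, 0, 0, 0]],
])

```text
time_s: 15.85
ee_pos: [0.5056, -0.0078, 0.0821]
orientation: [3.141, 0.001, 3.101]
ft_force: [-3.2, 2.2, 5.8]
width: 0.0209
finger_force: 33.0
```

```bash
python3 -c "
from h import *
log(3)"
```

```text
t 15.85 th -0.006 u 310.91 q 61 s -23.42 w 20.9 F [-3.2  2.2  5.8]
t 15.90 th -0.006 u 310.89 q 58 s -23.42 w 20.9 F [-1.6  2.6  5.6]
t 15.95 th -0.006 u 310.91 q 62 s -23.41 w 20.5 F [-2.3  1.9  6.6]
```

Call:
arm_command([
  [[1, 0, 0, 0, 0, 0, 0], [1, 0, 0, 0, 0, 0, 0], [1, 0, 0, 0, 0, 0, 0], [1, 0, 0, 0, 0, 0, 0], [1, 0, 0, 0, 0, 0, 0], [1, 0, 0, 0, 0, 0, 0], [1, 0, 0, 0, 0, 0, 0], [1, 0, 0, 0, 0, 0, 0], [1, 0, 0, 0, 0, 0, 0], [1, 0, 0, 0, 0, 0, 0]],
])

```text
time_s: 17.0
ee_pos: [0.5056, -0.0078, 0.0821]
orientation: [3.141, 0.001, 3.1]
ft_force: [-2.0, 2.3, 6.5]
width: 0.0212
finger_force: 33.0
```

```bash
python3 -c "
from h import *
log(3)"
```

```text
t 17.00 th 0.003 u 311.96 q 60 s -23.41 w 21.2 F [-2.   2.3  6.5]
t 17.05 th 0.002 u 311.91 q 62 s -23.39 w 21.1 F [-2.1  2.6  4.4]
t 17.10 th -0.002 u 311.33 q 66 s -23.41 w 20.6 F [-2.2  1.8  5.9]
```

It's floating within about ±0.015 rad. I'll hold for the six seconds, easing the arm's 2 N side preload by 0.4 mm; earlier that didn't move the carriage.

Call:
arm_command([
  [[1, 0, 0.0001, 0, 0, 0, 0], [1, 0, 0.0002, 0, 0, 0, 0], [1, 0, 0.0003, 0, 0, 0, 0], [1, 0, 0.0004, 0, 0, 0, 0], [1, 0, 0.0004, 0, 0, 0, 0], [1, 0, 0.0004, 0, 0, 0, 0], [1, 0, 0.0004, 0, 0, 0, 0], [1, 0, 0.0004, 0, 0, 0, 0], [1, 0, 0.0004, 0, 0, 0, 0], [1, 0, 0.0004, 0, 0, 0, 0]],
])

```text
time_s: 18.15
ee_pos: [0.5056, -0.0078, 0.0821]
orientation: [-3.141, 0.001, 3.101]
ft_force: [-1.6, 0.2, 5.6]
width: 0.021
finger_force: 32.9
```

```bash
python3 -c "
from h import *
log(2)"
```

```text
t 18.15 th -0.020 u 309.08 q 55 s -23.44 w 21.0 F [-1.6  0.2  5.6]
t 18.20 th -0.019 u 309.21 q 57 s -23.44 w 20.9 F [-2.8  0.5  5.6]
```

Call:
arm_command([
  [[1, 0, 0, 0, 0, 0, 0], [1, 0, 0, 0, 0, 0, 0], [1, 0, 0, 0, 0, 0, 0], [1, 0, 0, 0, 0, 0, 0], [1, 0, 0, 0, 0, 0, 0], [1, 0, 0, 0, 0, 0, 0], [1, 0, 0, 0, 0, 0, 0], [1, 0, 0, 0, 0, 0, 0], [1, 0, 0, 0, 0, 0, 0], [1, 0, 0, 0, 0, 0, 0]],
])

```text
time_s: 19.25
ee_pos: [0.5056, -0.0078, 0.0821]
orientation: [-3.141, 0.001, 3.1]
ft_force: [-1.9, 1.2, 6.5]
width: 0.021
finger_force: 32.9
```

```bash
python3 -c "
from h import *
log(2)"
```

```text
t 19.25 th 0.003 u 311.95 q 61 s -23.43 w 21.0 F [-1.9  1.2  6.5]
t 19.30 th 0.004 u 312.15 q 59 s -23.40 w 20.6 F [-1.9 -0.4  6.1]
```

Call:
arm_command([
  [[1, 0, 0, 0, 0, 0, 0], [1, 0, 0, 0, 0, 0, 0], [1, 0, 0, 0, 0, 0, 0], [1, 0, 0, 0, 0, 0, 0], [1, 0, 0, 0, 0, 0, 0], [1, 0, 0, 0, 0, 0, 0], [1, 0, 0, 0, 0, 0, 0], [1, 0, 0, 0, 0, 0, 0], [1, 0, 0, 0, 0, 0, 0], [1, 0, 0, 0, 0, 0, 0]],
])

```text
time_s: 20.35
ee_pos: [0.5056, -0.0078, 0.0821]
orientation: [-3.141, 0.001, 3.101]
ft_force: [-1.8, -0.3, 5.9]
width: 0.0209
finger_force: 32.9
```

```bash
python3 -c "
from h import *
log(2)"
```

```text
t 20.35 th -0.006 u 310.89 q 58 s -23.42 w 20.9 F [-1.8 -0.3  5.9]
t 20.40 th -0.006 u 310.91 q 59 s -23.43 w 21.1 F [-2.2  0.1  5.9]
```

Call:
arm_command([
  [[1, 0, 0, 0, 0, 0, 0], [1, 0, 0, 0, 0, 0, 0], [1, 0, 0, 0, 0, 0, 0], [1, 0, 0, 0, 0, 0, 0], [1, 0, 0, 0, 0, 0, 0], [1, 0, 0, 0, 0, 0, 0], [1, 0, 0, 0, 0, 0, 0], [1, 0, 0, 0, 0, 0, 0], [1, 0, 0, 0, 0, 0, 0], [1, 0, 0, 0, 0, 0, 0]],
])

```text
time_s: 21.45
ee_pos: [0.5056, -0.0078, 0.0821]
orientation: [-3.141, 0.001, 3.101]
ft_force: [-2.2, 1.6, 4.8]
width: 0.0209
finger_force: 32.9
```

```bash
python3 -c "
from h import *
log(2)"
```

```text
t 21.45 th -0.006 u 310.92 q 62 s -23.44 w 20.9 F [-2.2  1.6  4.8]
t 21.50 th -0.010 u 310.31 q 63 s -23.41 w 20.7 F [-2.2  0.9  5.7]
```

The hold has lasted over 8 s. I'll let go and lift clear.

Call:
arm_command([
  [[0.3, 0, 0, 0, 0, 0, 0], [-0.3, 0, 0, 0, 0, 0, 0], [-1, 0, 0, 0, 0, 0, 0], [-1, 0, 0, 0, 0, 0, 0], [-1, 0, 0, 0, 0, 0, 0], [-1, 0, 0, 0, 0, 0, 0], [-1, 0, 0, -0.01, 0, 0, 0], [-1, 0, 0, -0.025, 0, 0, 0], [-1, 0, 0, -0.045, 0, 0, 0], [-1, 0, 0, -0.065, 0, 0, 0]],
])

```text
time_s: 22.55
ee_pos: [0.5055, -0.0078, 0.1479]
orientation: [-3.141, 0.0, 3.1]
ft_force: [0.7, -0.4, 1.3]
width: 0.0856
finger_force: 0.0
```

```bash
python3 -c "
from h import *
log(2)"
```

```text
t 22.55 th 0.003 u 311.92 q 65 s -23.44 w 85.6 F [ 0.7 -0.4  1.3]
t 22.60 th 0.003 u 311.95 q 67 s -23.46 w 85.4 F [ 0.7 -0.1  3.2]
```

Call:
arm_command([
  [[-1, 0, 0, -0.015, 0, 0, 0], [-1, 0, 0, -0.03, 0, 0, 0], [-1, 0, 0, -0.045, 0, 0, 0], [-1, 0.01, 0, -0.055, 0, 0, 0], [-1, 0.02, 0, -0.06, 0, 0, 0], [-1, 0.03, 0, -0.06, 0, 0, 0], [-1, 0.04, 0, -0.06, 0, 0, 0], [-1, 0.04, 0, -0.06, 0, 0, 0], [-1, 0.04, 0, -0.06, 0, 0, 0], [-1, 0.04, 0, -0.06, 0, 0, 0]],
])

```text
time_s: 23.65
ee_pos: [0.4655, -0.0061, 0.2062]
orientation: [-3.141, -0.0, 3.1]
ft_force: [-0.5, 0.4, -0.9]
width: 0.0857
finger_force: 0.0
```

```bash
python3 -c "
from h import *
log(2)"
```

```text
t 23.65 th -0.014 u 309.86 q 58 s -23.54 w 85.7 F [-0.5  0.4 -0.9]
t 23.70 th -0.014 u 309.84 q 61 s -23.55 w 85.4 F [-0.4  0.2 -0.4]
```

Call:
arm_command([
  [[-1, 0, 0, 0, 0, 0, 0], [-1, 0, 0, 0, 0, 0, 0], [-1, 0, 0, 0, 0, 0, 0], [-1, 0, 0, 0, 0, 0, 0], [-1, 0, 0, 0, 0, 0, 0], [-1, 0, 0, 0, 0, 0, 0], [-1, 0, 0, 0, 0, 0, 0], [-1, 0, 0, 0, 0, 0, 0], [-1, 0, 0, 0, 0, 0, 0], [-1, 0, 0, 0, 0, 0, 0]],
])

```text
time_s: 24.75
ee_pos: [0.4655, -0.0061, 0.2065]
orientation: [-3.142, -0.0, 3.1]
ft_force: [-0.7, -0.4, -0.2]
width: 0.0853
finger_force: 0.0
```

```bash
python3 -c "
from h import *
log(3);a=bot.capture('top');cv2.imwrite('pics/end.png',cv2.resize(a[130:300,190:450],None,fx=3,fy=3))"
```

```text
t 24.75 th 0.002 u 311.90 q 63 s -23.52 w 85.3 F [-0.7 -0.4 -0.2]
t 24.80 th 0.003 u 311.95 q 66 s -23.55 w 85.7 F [-0.2  0.3 -0.4]
t 24.85 th 0.003 u 311.92 q 63 s -23.55 w 85.2 F [0.6 0.4 0.2]
```

View pics/end.png

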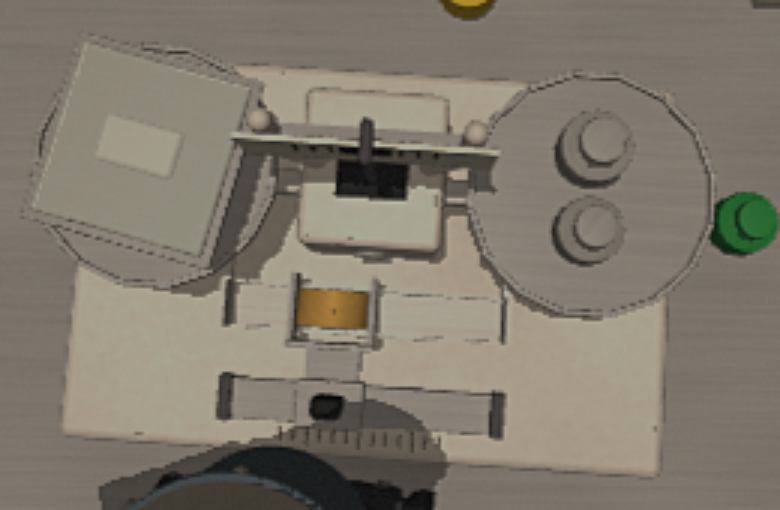

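The final picture shows the pointer pin at crop (367,140), in the middle of the dial. The grip at (326,406) is free, and the pan and both weights are in their places. I'm handing in.

```bash
python3 -c "
from h import *
print(bot.finish_job())"
```

```text
the job is handed in; nothing more can be done
None
```

The scale is tared and handed in at about 25 s: I held the pointer in the zero block for over 8 s, then let go, and it stayed within about 0.02 rad of zero, with no stop hit seen in the camera checks and the pan and weights in place.

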